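# Seat the last medallion blank in the marking nest and start the laser

## Robot

A 7-joint arm with a two-finger parallel gripper is mounted at the origin on the work surface. World frame = base frame: x ahead of the robot, y to its left, z up, the work surface at z = 0. Lengths are in m, angles in rad, forces in N, time in s.
With the tool pointing down it reaches from about 0.425 to 0.975 m from the base axis. Payload 16.7 kg.
Tool frame: the origin (TCP) lies at the very end of the fingers, on their centre line; the grasp point (between the pads) lies 19 mm behind it; z points along the fingers, y is the direction in which the jaws open and shut (so a half turn about z gives the same grasp; the last joint's range is limited). The gripper opens to 85 mm and grips with 20 to 120 N. Pads are 22 mm wide; open, the fingers measure 114 mm over their backs; the gripper's body (76 mm by 85 mm) begins 54 mm behind the grasp point. The pads swing forward as they close: fully open they stand 13 mm farther back than shut.
Start: joints at [0.992, 0.426, 0.074, 1.606, -0.034, 1.111, -0.067], TCP at [0.281, -0.614, 0.231] pointing down, gripper open.
Joint ranges: [-2.85, 2.85], [-0.5, 2.14], [-1.23, 1.37], [0.21, 2.46], [-1.02, 4.16], [0.16, 2.05], [-2.73, 2.73]. Speed limits (rad/s): [1.89, 1.89, 2.39, 2.39, 3.01, 3.01, 3.01].

## Interface

Orientations are given as a rotation vector (axis times angle).
In Python, from cell import robot gives the robot as it stands.
- The arm moves only by the tool move_arm, never from a script. Its argument "increments" is one flat list of numbers, 6 for each row, row after row: the shift along the tool's x, y, z as a fraction of full scale, then the turn, a rotation vector about the tool's x, y, z as a fraction of full scale. A call has 1 to 12 rows; each row is the pose to reach, as a shift and turn from the pose measured when the call began, along the tool's axes at that moment; what a row does not reach only later rows make up. Full scale, the value 1, is 10 cm for a shift and 90 degrees for a turn. A row lasts 1/8 s, in which the tool goes at most 62.5 mm and 10.7 degrees, less where a joint would pass 70% of its speed; a pose out of reach is approached as far as the arm can. A call with a number of a shift or a turn outside -1 to 1 is refused whole. A call with a gripper value outside its range is refused whole. "hand" is the closure, from 0 (fully open) to 1 (shut), set as the call begins (left out, the last holds). The fingers move at their own pace and stop on an object; "grip_force" is the grip in N (left out, the last holds). Time passes only in rows, so rows that repeat a pose let the fingers close. It gives the time, the measured TCP pose, the force and the opening at its end, in the units of the state.
- robot.sense(): the state, without advancing time (a new reading comes with each control period).
- robot.capture(name): name is "scene" or "top" or "wrist"; returns the picture (480x640x3 uint8, red, green, blue); there is no depth.
- robot.get_calibration(name): a dict with "fx", "fy", "cx", "cy" (pixels), "view" (4x4, takes a point from world to camera coordinates); the wrist camera has in their place "T_tool_cam" (4x4, takes a point from camera to tool coordinates, whose origin is the TCP and whose axes are the flange's). Camera axes: x right, y up, looking along -z (the intrinsics and any distortion apply to the point x, -y, -z); pixel columns grow to the right and rows downward; lengths in m; the calibration is good to about 2 mm. A picture is of the moment at which its call begins: read the wrist's pose just before it. get_calibration takes no time and is no camera call.
- robot.finish_job(): hands the job in, once; it reports no verdict.
The state is a dict: "clock": time; "q": joint angles; "qvel": joint speeds; "joint_torque": joint torques, N m; "position": TCP position; "tcp_rot": TCP orientation; "ft_force": force on the tool from outside, world axes, zero at the start; "ft_torque": the same for the moment, N m; "finger_gap": opening from 0.0 (shut) to 1.0 (fully open).
Only numpy, scipy, OpenCV 4.12 (cv2) and the standard library are available. Lean on these libraries where they do the work, as an engineer would, in place of code of your own. Each camera call takes 0.05 s, during which the arm holds its last target.

## Task

One round steel blank still lies loose on the flat front part of the brown marking nest. Without picking it up, push it across the nest with the fingertips until it drops flat into the empty pocket, leaving the two blanks that are already seated in their pockets and the other things on the bench as they are. Then press the plain round start button on the grey push-button box all the way in and let it go; do not press the mushroom-headed emergency stop.

Things in the scene. Friction and masses are not known exactly. Their poses are not given: they have to be found in the camera images.
- blank: The loose blank: plain steel disc, 44 mm diameter, 6 mm thick, about 70 g, lying flat on top of the nest. Origin: centre of its underside; z up. Slides with ordinary metal-on-board friction (it takes less than 1 N).
- nest: Brown fibreboard nest plate, fixed, 150 mm (its x) by 220 mm (its y) by 14 mm thick, on an aluminium plate whose top is 30 mm above the table. Origin: centre of its underside, so its top is at +14 mm. Three round pockets lie in a row at x = +35 mm, y = -62, 0 and +62 mm; the front part (x below 0) is plain and flat, and the loose blank starts there.
- pocket: The empty pocket of the nest: a 47 mm round recess 4.5 mm deep with a dark floor and a 10 mm steel magnet inlaid flush in its floor (look only, it does not pull). Origin: centre of its floor. Any of the three may be the empty one. A blank pushed over it stays flat until its centre is about 8 mm from the pocket's, then its leading edge dips, and it drops in as it is pushed on to the centre.
- seated1: A blank like the loose one, lying in one of the other two pockets, standing 1.5 mm proud of the nest's top. Origin: centre of its underside.
- seated2: A blank like the loose one, lying in the remaining pocket, also 1.5 mm proud. Origin: centre of its underside.
- station: Grey push-button box lying flat, fixed, 180 mm (its x) by 76 mm (its y) by 56 mm high, origin at the centre of its underside. On its top from near to far: start button at x = -56 mm, bar selector (fixed) at x = 0, up to 77 mm above the table, emergency stop at x = +56 mm.
- start_top (a point): Centre of the top face of the start button: a plain white cylinder on the blue panel, 25 mm diameter, whose face is 71 mm above the table and stands 11 mm above its steel collar. It is pressed straight down.
- start (a joint): Travel of the start button in m: 0 out, 0.006 fully in. Springs back when let go; it starts to move at about 1.5 N and is fully in at about 5 N.
- stop_top (a point): Centre of the top of the emergency stop: red mushroom head, 40 mm diameter, its top 86 mm above the table. Leave it alone.
- stop (a joint): Travel of the emergency stop in m: 0 out, 0.004 fully in. It starts to move at about 6 N.
- gauge: Bystander: aluminium focus-height gauge, 50 mm square foot with a 24 x 36 mm post, 100 mm high, standing loose on the table. Origin: centre of its underside.
- bottle: Bystander: wiping-alcohol bottle, 58 mm diameter, 150 mm high, standing loose. Origin: centre of its underside.
- driver: Bystander: black-handled screwdriver, 190 mm long, 26 mm thick, lying on the table. Origin: under its mid-length; its x axis runs along it towards the tip.
Things that resemble listed ones, but are neither listed nor needed, are in the scene too. What is shaped like the blank but blue or green is not meant.

How it is judged:
On the way, in this order (a step that is already met when the one before it is completed fails the run):
1. the loose blank lies flat in the empty pocket (horizontal distance between blank and pocket below 0.0035 m and z of blank in the frame of nest below 0.011 m and angle between blank's own z axis and vertical below 0.04 rad), for 0.2 s.
2. the start button is pressed in (value of joint start above 0.0045 m), for 0.04 s.
3. the start button is let go (value of joint start below 0.001 m), for 0.1 s.
At the end, for the whole second after the job is handed in: The blank lies flat (within 2.5 degrees) on the floor of the empty pocket (underside within 1.5 mm of it, within 3.5 mm of its centre), the other two blanks still lie flat in their pockets, the start button has been pressed in at least 4.5 of its 6 mm after the blank was seated and is out again (all of step 1 and z of each of seated1, seated2 in the frame of nest below 0.011 m and angle between each of seated1, seated2's own z axis and vertical below 0.04 rad and value of joint start below 0.001 m and linear speed of blank below 0.01 m/s); the robot touches nothing.
It fails at once if the loose blank is lifted more than 5 mm off the nest, tipped up or knocked off the nest (z of blank in the frame of nest above 0.019 m or z of blank in the frame of nest below 0.005 m or angle between blank's own z axis and vertical above 0.35 rad).
It fails at once if a seated blank is pushed or lifted out of its pocket (distance of any of seated1, seated2 from where it was at the start of the episode above 0.006 m).
It fails at once if the start button is pressed while the blank is not seated (value of joint start above 0.003 m and not (horizontal distance between blank and pocket below 0.0035 m and z of blank in the frame of nest below 0.011 m and angle between blank's own z axis and vertical below 0.04 rad)).
It fails at once if the emergency stop is pressed (value of joint stop above 0.0015 m).
It fails at once if a bystander is knocked or moved more than 20 mm (distance of any of gauge, bottle, driver from where it was at the start of the episode above 0.02 m).
It also fails if it takes over 54 s, if anything falls off the work surface, if the arm or the gripper's body presses on something with over 40 N, if the wrist force passes 120 N, or if a joint passes its speed limit or range.

## Working session

There is one attempt and no reset: what is moved stays moved. The work goes in short steps, Python scripts to look and compute and a tool call to move; the robot and the scene stay as the last step left them, time stands still between calls to the robot, and variables do not carry over. Pictures are saved under pics/ and viewed, and the job is handed in when it is done.

Besides the shell and the picture viewer there is one more tool, called after "Emit:" in YAML: its name, and indented under it one key for each argument. move_arm: Moves the arm, as the interface text tells. Its arguments: {"type":"object","properties":{"increments":{"type":"array","items":{"type":"number","minimum":-1,"maximum":1}},"hand":{"type":"number"},"grip_force":{"type":"number"}},"required":["increments"]}

```bash
mkdir -p pics; ls; python3 - <<'E'
from cell import robot
import cv2,json
s=robot.sense();print(s)
for n in("scene","top","wrist"):
    im=robot.capture(n);cv2.imwrite(f"pics/{n}0.png",im[:,:,::-1]);print(n,robot.get_calibration(n))
E
```

```text
pics
{'clock': 0.0, 'q': array([ 0.9914847 ,  0.42677058,  0.07385654,  1.60660513, -0.03412087,
        1.11079973, -0.06710209]), 'qvel': array([-5.95625357e-05, -2.38488897e-04, -1.96155733e-03,  7.05678388e-04,
        8.71196844e-05,  1.70414097e-03, -4.07660867e-04]), 'joint_torque': array([-1.01964728e-03, -9.49820852e+01,  3.76092196e+00, -4.63515794e+01,
        1.93755794e-02,  1.01541178e-02, -5.82052166e-05]), 'position': array([ 0.28107766, -0.61324407,  0.23058585]), 'tcp_rot': array([-3.06809834e+00, -6.69616548e-01,  5.71627472e-04]), 'ft_force': array([ 0.05918082, -1.02900366, -0.6568862 ]), 'ft_torque': array([ 0.00320468, -0.02435357, -0.02394748]), 'finger_gap': 1.0028866154054947}
scene {'fx': 467.9512987937161, 'fy': 467.9512987937161, 'cx': 323.80025790807065, 'cy': 251.27091468393363, 'view': array([[-0.48957235,  0.87193059, -0.00748107,  0.28288494],
       [-0.57155614, -0.31441484,  0.75793594,  0.26427797],
       [ 0.65851537,  0.37534033,  0.6522861 , -1.50201648],
       [ 0.        ,  0.        ,  0.        ,  1.        ]])}
top {'fx': 521.1668509094709, 'fy': 521.1668509094709, 'cx': 319.43918655982463, 'cy': 241.96299089765284, 'view': array([[ 0.01728446, -0.99974574,  0.01448104, -0.03960202],
       [ 0.99217019,  0.0189416 ,  0.12344852, -0.60153984],
       [-0.12369143,  0.01223392,  0.99224531, -0.98921917],
       [ 0.        ,  0.        ,  0.        ,  1.        ]])}
wrist {'fx': 357.3444798100779, 'fy': 357.3444798100779, 'cx': 316.1506623549045, 'cy': 234.6508920429782, 'T_tool_cam': array([[ 7.37257233e-04,  9.46694247e-01,  3.22132672e-01,
         8.40599673e-02],
       [ 9.99999017e-01, -3.13822264e-04, -1.36640215e-03,
        -5.32073670e-04],
       [-1.19247265e-03,  3.22133363e-01, -9.46693548e-01,
        -1.42346146e-01],
       [ 0.00000000e+00,  0.00000000e+00,  0.00000000e+00,
         1.00000000e+00]])}
```

View pics/top0.png

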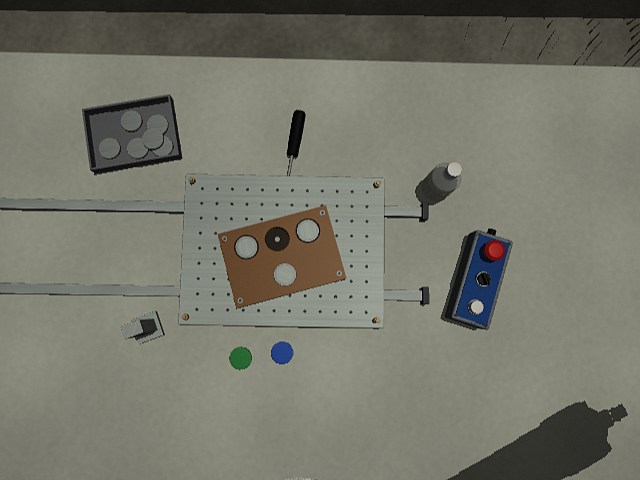

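View pics/scene0.png

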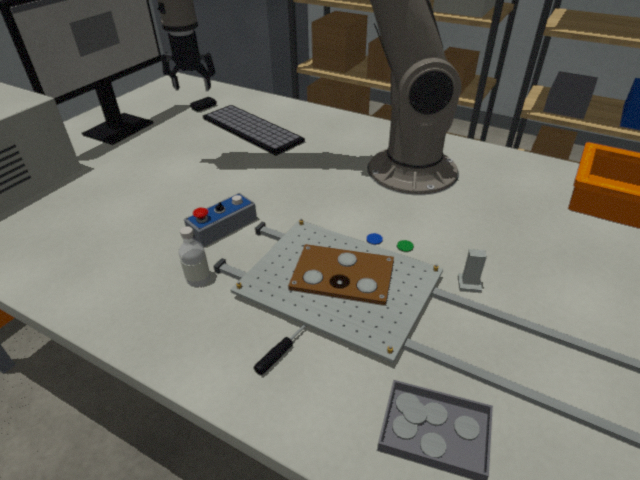

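View pics/wrist0.png

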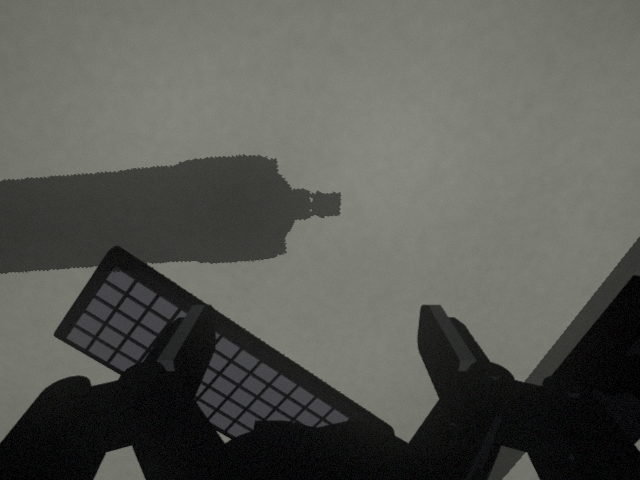

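The top view shows the empty middle pocket (dark) at about (277,238), seated blanks at (246,246) and (308,230), the loose blank at (285,274), and the start button at (476,307). The wrist view shows only bench.

```bash
cat > h.py <<'E'
import numpy as np,cv2
from cell import robot
from scipy.spatial.transform import Rotation as R
def ray(n,uv,z,s=None):
    c=robot.get_calibration(n);uv=np.array(uv,float)
    d=np.array([(uv[0]-c['cx'])/c['fx'],-(uv[1]-c['cy'])/c['fy'],-1])
    if n=='wrist':
        T=c['T_tool_cam'];W=np.eye(4);W[:3,:3]=R.from_rotvec(s['tcp_rot']).as_matrix();W[:3,3]=s['position'];M=W@T
    else: M=np.linalg.inv(c['view'])
    o=M[:3,3];d=M[:3,:3]@d
    return o+d*(z-o[2])/d[2]
def blobs(m,amin,amax):
    n,l,st,ce=cv2.connectedComponentsWithStats(m.astype(np.uint8)*255)
    out=[]
    for i in range(1,n):
        if amin<=st[i,4]<=amax:
            cs,_=cv2.findContours((l==i).astype(np.uint8),cv2.RETR_EXTERNAL,cv2.CHAIN_APPROX_NONE)
            h=cv2.convexHull(cs[0]); e=cv2.fitEllipse(h) if len(h)>5 else None
            out.append((st[i,4],ce[i].round(2),e and np.round(e[0],2),e and np.round(e[1],1)))
    return out
E
python3 - <<'E'
from h import *
for n in('top','scene'):
    im=cv2.imread(f'pics/{n}0.png');hsv=cv2.cvtColor(im,cv2.COLOR_BGR2HSV)
    H,S,V=[hsv[...,i].astype(int) for i in range(3)]
    br=((H<18)&(S>90)&(V>50));
    k=cv2.morphologyEx(br.astype(np.uint8),cv2.MORPH_OPEN,np.ones((3,3)))
    cs,_=cv2.findContours(k,cv2.RETR_EXTERNAL,cv2.CHAIN_APPROX_NONE)
    cs=[c for c in cs if 3000<cv2.contourArea(c)<20000]
    for c in cs:
        print(n,'nest',cv2.contourArea(c),cv2.minAreaRect(c))
        m=np.zeros(k.shape,np.uint8);cv2.drawContours(m,[cv2.convexHull(c)],-1,1,-1)
        for nm,mm in(('pale',(m>0)&(S<60)&(V>130)),('dark',(m>0)&(V<75))):
            for b in blobs(mm,100,2000):
                z=.05 if nm=='pale' else .044
                print(nm,b,[ray(n,p,z).round(4) for p in (b[1],b[2])])
    blue=(H>95)&(H<130)&(S>100)
    for b in blobs(blue,300,5000):print('blue',b)
    if n=='top':
        x0,y0,x1,y1=455,290,500,325
    else: x0,y0,x1,y1=225,190,250,212
    mm=np.zeros(S.shape,bool);mm[y0:y1,x0:x1]=1
    for b in blobs(mm&(S<50)&(V>150),30,1000):print('btn',b,ray(n,b[2],.071).round(4))
    for b in blobs((S>150)&((H<8)|(H>172))&(V>90),100,2000):print('red',b,ray(n,b[2],.083).round(4))
    crop=im[200:320,210:350] if n=='top' else im[180:310,180:400]
    cv2.imwrite(f'pics/{n}_crop.png',cv2.resize(crop,None,fx=3.5,fy=3.5,interpolation=cv2.INTER_CUBIC))
E
```

```text
top nest 8403.0 ((281.05560302734375, 256.36138916015625), (76.60511779785156, 113.6380615234375), 74.99507904052734)
pale (np.int32(345), array([307.42, 230.23]), array([307.42, 230.2 ]), array([20.2, 21.3])) [array([ 0.6232, -0.0047,  0.05  ]), array([ 0.6233, -0.0047,  0.05  ])]
pale (np.int32(311), array([246.78, 246.75]), array([246.36, 246.86]), array([19.9, 20.6])) [array([0.5886, 0.1123, 0.05  ]), array([0.5883, 0.1131, 0.05  ])]
pale (np.int32(362), array([284.57, 274.08]), array([284.55, 273.73]), array([21.5, 21.7])) [array([0.5369, 0.0377, 0.05  ]), array([0.5376, 0.0377, 0.05  ])]
dark (np.int32(453), array([276.77, 238.47]), array([276.75, 238.46]), array([24.1, 24.5])) [array([0.6067, 0.055 , 0.044 ]), array([0.6067, 0.0551, 0.044 ])]
dark (np.int32(107), array([246.16, 246.73]), array([246.  , 246.72]), array([24.6, 24.9])) [array([0.5893, 0.1143, 0.044 ]), array([0.5893, 0.1146, 0.044 ])]
blue (np.int32(2013), array([480.78, 281.94]), array([481.56, 280.68]), array([ 40.5, 114.2]))
blue (np.int32(385), array([281.55, 352.51]), array([281.56, 352.52]), array([21.6, 22
[... 1041 characters left out ...]
4]), array([336.15, 294.99]), array([  4. , 119.1])) [array([0.6479, 0.0734, 0.044 ]), array([0.6484, 0.0709, 0.044 ])]
scene nest 4192.0 ((610.95849609375, 183.52682495117188), (73.05581665039062, 74.52251434326172), 12.094757080078125)
blue (np.int32(682), array([632.11, 107.28]), array([634.29, 107.81]), array([21.6, 65.6]))
blue (np.int32(539), array([219.61, 211.68]), array([218.36, 211.84]), array([19.6, 66.8]))Traceback (most recent call last):
  File "<stdin>", line 22, in <module>
  File "h.py", line 6, in ray
    d=np.array([(uv[0]-c['cx'])/c['fx'],-(uv[1]-c['cy'])/c['fy'],-1])
                 ~~^^^
IndexError: too many indices for array: array is 0-dimensional, but 1 were indexed
```

```bash
cat >> h.py <<'E'
def go(target,yaw,s=None):
    "prints needed shift (in full-scale units, tool axes) to world target and turn about tool z"
    s=s or robot.sense();M=R.from_rotvec(s['tcp_rot'])
    d=M.inv().apply(np.array(target)-s['position'])/0.1
    c,n=np.cos(yaw),np.sin(yaw)
    T=R.from_matrix(np.array([[c,n,0],[n,-c,0],[0,0,-1.]]))
    r=(M.inv()*T).as_rotvec()/(np.pi/2)
    print('clock',round(s['clock'],2),'pos',s['position'].round(4),'F',s['ft_force'].round(2),'gap',round(s['finger_gap'],3),'shift',d.round(3),'turn',r.round(4))
E
python3 - <<'E'
from h import *
go((.497,.028,.15),np.radians(14.5))
im=cv2.imread('pics/top0.png')[215:340,425:525];a=cv2.resize(im,None,fx=4,fy=4,interpolation=cv2.INTER_CUBIC)
im=cv2.imread('pics/scene0.png')[180:250,175:275];b=cv2.resize(im,(800-400,500),interpolation=cv2.INTER_CUBIC)
cv2.imwrite('pics/stn.png',np.hstack([a,b]))
E
```

```text
clock 0.15 pos [ 0.2811 -0.6133  0.2308] F [-0.28 -0.01  0.9 ] gap 0.999 shift [ 4.634 -4.93   0.813] turn [-6.000e-04  1.000e-04  1.125e-01]
```

View pics/stn.png

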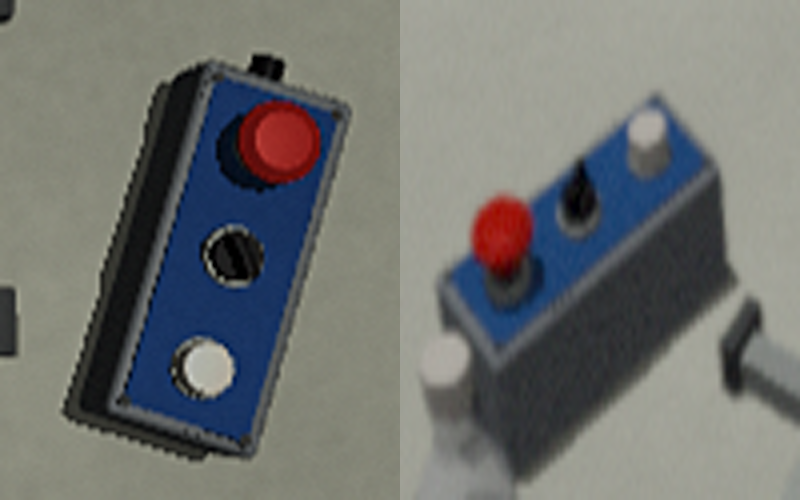

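Emit:
move_arm:
  increments: [0.45, -0.45, 0, 0, 0, 0.06, 0.9, -0.95, 0, 0, 0, 0.112, 0.9, -0.95, 0, 0, 0, 0.112]
  hand: 0.79
  grip_force: 40

```text
clock: 0.52
position: [0.3253, -0.4856, 0.2309]
tcp_rot: [-3.113, -0.403, -0.001]
ft_force: [0.0, -0.9, 1.1]
finger_gap: 0.373
```

The station crop confirms that the white start button is the near one, with the selector in the middle and the red stop at the far end.

```bash
python3 - <<'E'
from h import *
go((.497,.028,.15),np.radians(14.5))
E
```

```text
clock 0.53 pos [ 0.3253 -0.4856  0.2309] F [ 0.02 -0.9   1.06] gap 0.373 shift [ 2.967 -4.527  0.821] turn [-0.0014 -0.0004  0.0028]
```

Emit:
move_arm:
  increments: [0.3, -0.5, 0, 0, 0, 0, 0.6, -0.95, 0, 0, 0, 0, 0.6, -0.95, 0, 0, 0, 0]

```text
clock: 0.9
position: [0.3606, -0.3755, 0.2314]
tcp_rot: [-3.112, -0.411, -0.001]
ft_force: [0.2, -0.2, 0.6]
finger_gap: 0.21
```

Emit:
move_arm:
  increments: [0.3, -0.5, 0, 0, 0, 0, 0.6, -0.95, 0, 0, 0, 0, 0.6, -0.95, 0, 0, 0, 0]

```text
clock: 1.27
position: [0.3951, -0.2658, 0.2319]
tcp_rot: [-3.111, -0.418, -0.002]
ft_force: [-0.8, -0.3, -0.0]
finger_gap: 0.207
```

Emit:
move_arm:
  increments: [0.3, -0.5, 0, 0, 0, 0, 0.6, -0.95, 0, 0, 0, 0, 0.6, -0.95, 0, 0, 0, 0]

```text
clock: 1.65
position: [0.4292, -0.1565, 0.2324]
tcp_rot: [-3.11, -0.424, -0.003]
ft_force: [-0.8, -1.1, 0.9]
finger_gap: 0.211
```

Emit:
move_arm:
  increments: [0.3, -0.5, 0, 0, 0, 0, 0.6, -0.95, 0, 0, 0, 0, 0.6, -0.95, 0, 0, 0, 0]

```text
clock: 2.02
position: [0.4628, -0.0471, 0.233]
tcp_rot: [-3.108, -0.429, -0.004]
ft_force: [0.3, -0.4, -0.8]
finger_gap: 0.208
```

```bash
python3 - <<'E'
from h import *
go((.497,.028,.15),np.radians(14.5))
E
```

```text
clock 2.02 pos [ 0.4628 -0.0471  0.233 ] F [ 0.3  -0.35 -0.75] gap 0.208 shift [ 0.53  -0.628  0.833] turn [-0.0022 -0.002   0.0135]
```

Emit:
move_arm:
  increments: [0.3, -0.3, 0.4, 0, 0, 0, 0.53, -0.628, 0.8, -0.002, -0.002, 0.0135, 0.53, -0.628, 0.8, -0.002, -0.002, 0.0135, 0.53, -0.628, 0.8, -0.002, -0.002, 0.0135, 0.53, -0.628, 0.8, -0.002, -0.002, 0.0135]

```text
clock: 2.65
position: [0.4975, 0.0262, 0.154]
tcp_rot: [3.117, 0.393, 0.002]
ft_force: [-0.4, -0.5, 0.9]
finger_gap: 0.208
```

```bash
python3 - <<'E'
from h import *
s=robot.sense();im=robot.capture('wrist');cv2.imwrite('pics/w1.png',im[:,:,::-1])
import pickle;pickle.dump(s,open('w1.pkl','wb'))
go((.497,.028,.15),np.radians(14.5))
E
```

```text
clock 2.7 pos [0.4974 0.0265 0.1541] F [ 0.22 -0.06  0.11] gap 0.21 shift [-0.001 -0.016  0.041] turn [ 0.0003 -0.0008 -0.0014]
```

View pics/w1.png

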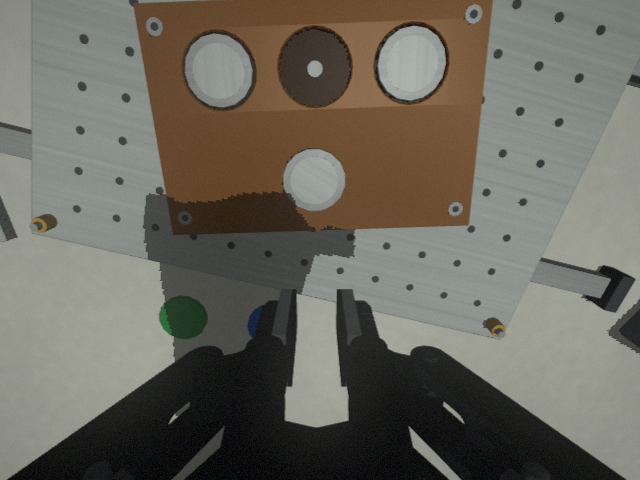

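The wrist view shows the pocket at about (315,67), the loose blank at (314,179), seated blanks at (219,71) and (411,63), and the fingertips at (285,292) and (347,292).

```bash
python3 - <<'E'
from h import *
import pickle;s=pickle.load(open('w1.pkl','rb'))
im=cv2.imread('pics/w1.png');hsv=cv2.cvtColor(im,cv2.COLOR_BGR2HSV)
H,S,V=[hsv[...,i].astype(int) for i in range(3)]
m=np.zeros(S.shape,bool);m[10:215,170:460]=1
M=R.from_rotvec(s['tcp_rot']).inv()
for nm,mm,z in(('pale',(S<60)&(V>120),.05),('dark',(V<75),.044)):
    for b in blobs(m&mm,800,8000):
        p=ray('wrist',b[2],z,s);print(nm,b,p.round(4),'tool',(M.apply(p-s['position'])*1000).round(1))
E
```

```text
pale (np.int32(3899), array([411.54,  62.66]), array([411.55,  62.61]), array([66.2, 74.8])) [ 0.6227 -0.003   0.05  ] tool [114.   59.3 104.2]
pale (np.int32(3764), array([218.26,  69.96]), array([218.08,  69.96]), array([65.3, 73.7])) [0.5884 0.1136 0.05  ] tool [109.6 -62.2 104.1]
pale (np.int32(2938), array([314.23, 179.16]), array([313.88, 179.41]), array([61.3, 61.8])) [0.5364 0.0381 0.05  ] tool [ 40.5  -2.  104.1]
dark (np.int32(4401), array([314.72,  65.84]), array([314.69,  66.03]), array([73.6, 80.6])) [0.6064 0.0554 0.044 ] tool [112.6  -1.4 110.1]
dark (np.int32(2257), array([239.31, 205.17]), array([234.89, 206.05]), array([ 36.4, 145.8])) [0.5023 0.0887 0.044 ] tool [ 20.  -59.4 110. ]
```

```bash
python3 - <<'E'
from h import *
go((.4978,.0283,.060),np.radians(14))
E
```

```text
clock 2.7 pos [0.4974 0.0265 0.1541] F [ 0.22 -0.06  0.11] gap 0.21 shift [ 0.007 -0.017  0.941] turn [ 0.0003 -0.0008  0.0042]
```

Emit:
move_arm:
  increments: [0.007, -0.017, 0.3, 0, 0, 0.004, 0.007, -0.017, 0.6, 0, 0, 0.004, 0.007, -0.017, 0.85, 0, -0.001, 0.004, 0.007, -0.017, 0.93, 0, -0.001, 0.004, 0.007, -0.017, 0.93, 0, -0.001, 0.004, 0.007, -0.017, 0.93, 0, -0.001, 0.004]

```text
clock: 3.45
position: [0.4985, 0.0282, 0.0622]
tcp_rot: [3.117, 0.383, 0.002]
ft_force: [-0.4, 0.1, 1.1]
finger_gap: 0.21
```

```bash
python3 - <<'E'
from h import *
cv2.imwrite('pics/w2.png',robot.capture('wrist')[:,:,::-1])
go((.4978,.0283,.0465),np.radians(14))
E
```

```text
clock 3.5 pos [0.4985 0.0282 0.0621] F [ 0.59 -0.07  0.16] gap 0.209 shift [-0.007 -0.003  0.156] turn [ 0.0006 -0.0008  0.    ]
```

View pics/w2.png

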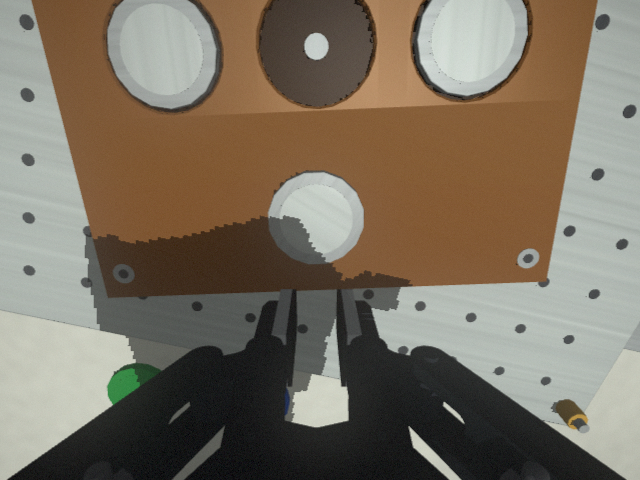

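The fingertips sit behind the blank, with front edges at row 290. The blank is at (317,217) and the gap between the tips is centred on it. I'll descend gently and watch the force.

Emit:
move_arm:
  increments: [-0.005, -0.003, 0.06, 0, 0, 0, -0.005, -0.003, 0.11, 0, 0, 0, -0.005, -0.003, 0.11, 0, 0, 0, -0.005, -0.003, 0.11, 0, 0, 0]

```text
clock: 4.0
position: [0.4979, 0.0284, 0.0511]
tcp_rot: [3.117, 0.383, 0.002]
ft_force: [0.3, -0.1, 0.3]
finger_gap: 0.209
```

Emit:
move_arm:
  increments: [0, 0, 0.02, 0, 0, 0, 0, 0, 0.03, 0, 0, 0, 0, 0, 0.03, 0, 0, 0]

```text
clock: 4.38
position: [0.4978, 0.0284, 0.048]
tcp_rot: [3.117, 0.383, 0.001]
ft_force: [-0.5, -0.4, 0.0]
finger_gap: 0.215
```

```bash
python3 - <<'E'
from h import *
s=robot.sense()
cv2.imwrite('pics/w3.png',robot.capture('wrist')[:,:,::-1])
im=robot.capture('scene')[220:320,260:420,::-1]
cv2.imwrite('pics/s3.png',cv2.resize(im,None,fx=5,fy=5,interpolation=cv2.INTER_CUBIC))
go((.4978,.0283,.0465),np.radians(14))
M=R.from_rotvec(s['tcp_rot']).inv()
for u in((281,290),(296,290),(338,290),(354,290)): print((M.apply(ray('wrist',u,s['position'][2],s)-s['position'])*1000).round(1))
E
```

```text
clock 4.47 pos [0.4979 0.0284 0.0481] F [-0.47  1.47 -0.55] gap 0.211 shift [-0.001  0.001  0.016] turn [ 0.0005 -0.0007  0.0001]
[  9.6 -16.1  -0. ]
[ 9.6 -9.4  0. ]
[9.6 9.2 0. ]
[ 9.6 16.3  0. ]
```

View pics/w3.png

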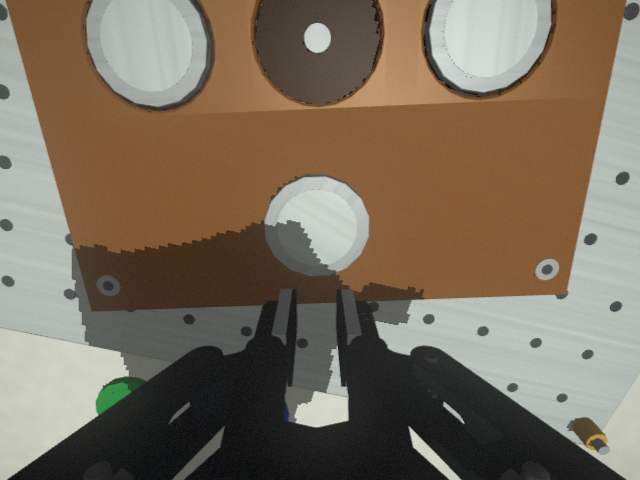

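View pics/s3.png

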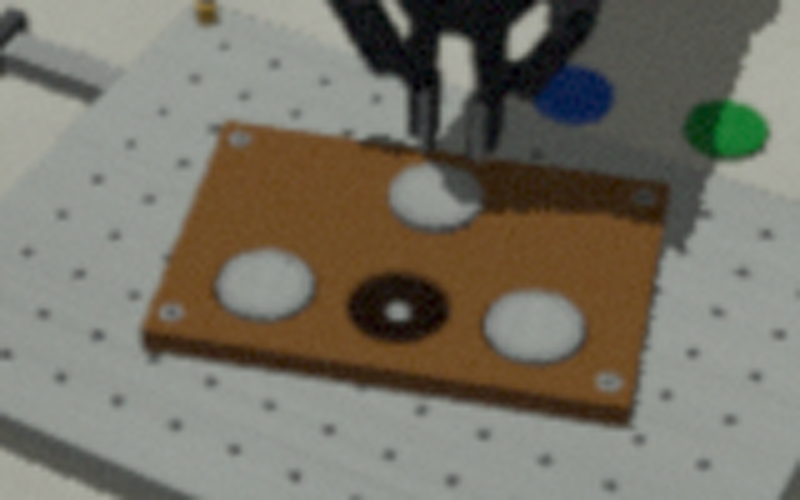

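Emit:
move_arm:
  increments: [0, 0, 0.01, 0, 0, 0, 0, 0, 0.02, 0, 0, 0, 0, 0, 0.02, 0, 0, 0]

```text
clock: 4.85
position: [0.4979, 0.0284, 0.046]
tcp_rot: [3.117, 0.383, 0.002]
ft_force: [0.7, -0.7, -0.0]
finger_gap: 0.211
```

Emit:
move_arm:
  increments: [0.04, 0, 0, 0, 0, 0, 0.08, 0, 0, 0, 0, 0, 0.12, 0, 0, 0, 0, 0, 0.16, 0, 0, 0, 0, 0, 0.2, 0, 0, 0, 0, 0, 0.2, 0, 0, 0, 0, 0]

```text
clock: 5.6
position: [0.5176, 0.0334, 0.046]
tcp_rot: [3.118, 0.383, 0.002]
ft_force: [0.2, 0.5, -0.1]
finger_gap: 0.209
```

```bash
python3 - <<'E'
from h import *
s=robot.sense()
cv2.imwrite('pics/w4.png',robot.capture('wrist')[:,:,::-1])
P=np.array([.6066,.0554]);d=np.array([np.cos(np.radians(14)),np.sin(np.radians(14))])
go((*(P-.0305*d),.0460),np.radians(14))
E
```

```text
clock 5.65 pos [0.5174 0.0333 0.046 ] F [ 0.5  -0.35 -0.29] gap 0.212 shift [0.614 0.002 0.   ] turn [ 0.0005 -0.0006  0.0001]
```

View pics/w4.png

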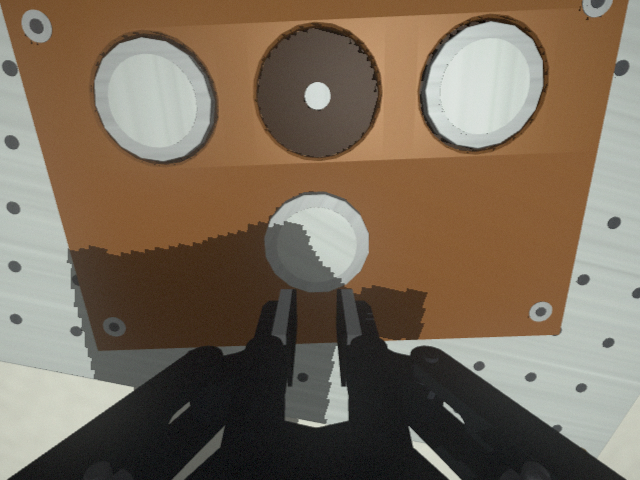

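The blank is cradled at (317,241) and in line with the pocket at (318,92). Pushing on.

Emit:
move_arm:
  increments: [0.05, 0, 0, 0, 0, 0, 0.1, 0, 0, 0, 0, 0, 0.15, 0, 0, 0, 0, 0, 0.2, 0, 0, 0, 0, 0, 0.25, 0, 0, 0, 0, 0, 0.3, 0, 0, 0, 0, 0, 0.35, 0, 0, 0, 0, 0, 0.4, 0, 0, 0, 0, 0, 0.45, 0, 0, 0, 0, 0, 0.48, 0, 0, 0, 0, 0, 0.48, 0, 0, 0, 0, 0]

```text
clock: 7.02
position: [0.5641, 0.045, 0.046]
tcp_rot: [3.118, 0.383, 0.002]
ft_force: [0.2, -0.2, -0.4]
finger_gap: 0.209
```

```bash
python3 - <<'E'
from h import *
s=robot.sense()
cv2.imwrite('pics/w5.png',robot.capture('wrist')[:,:,::-1])
P=np.array([.6066,.0554]);d=np.array([np.cos(np.radians(14)),np.sin(np.radians(14))])
go((*(P-.0305*d),.0460),np.radians(14))
E
```

```text
clock 7.08 pos [0.564 0.045 0.046] F [-0.53  0.27  0.12] gap 0.214 shift [0.134 0.002 0.   ] turn [ 0.0004 -0.0007  0.0002]
```

View pics/w5.png

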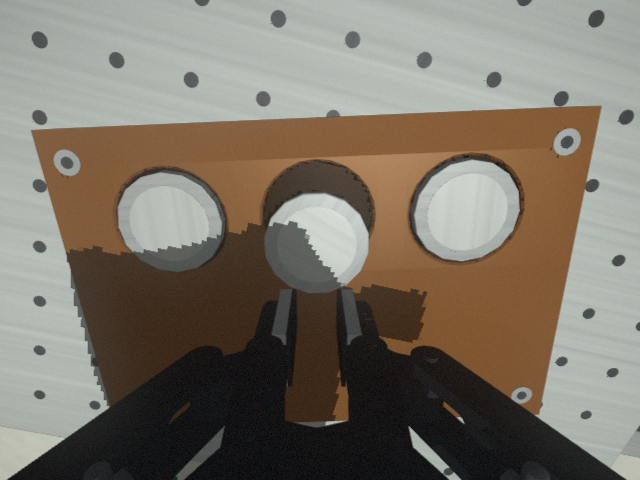

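The blank (centre 317,243) overlaps the pocket (column about 319.5), which leaves it about 1 mm left. I'll finish slowly with a small +y correction.

Emit:
move_arm:
  increments: [0.02, 0.003, 0, 0, 0, 0, 0.04, 0.006, 0, 0, 0, 0, 0.06, 0.008, 0, 0, 0, 0, 0.08, 0.008, 0, 0, 0, 0, 0.1, 0.008, 0, 0, 0, 0, 0.12, 0.008, 0, 0, 0, 0, 0.13, 0.008, 0, 0, 0, 0, 0.13, 0.008, 0, 0, 0, 0]

```text
clock: 8.07
position: [0.5768, 0.0473, 0.046]
tcp_rot: [3.118, 0.383, 0.002]
ft_force: [0.2, 0.4, -0.4]
finger_gap: 0.206
```

```bash
python3 - <<'E'
from h import *
s=robot.sense()
cv2.imwrite('pics/w6.png',robot.capture('wrist')[:,:,::-1])
im=robot.capture('scene')[220:320,260:420,::-1]
cv2.imwrite('pics/s6.png',cv2.resize(im,None,fx=5,fy=5,interpolation=cv2.INTER_CUBIC))
P=np.array([.6066,.0554]);d=np.array([np.cos(np.radians(14)),np.sin(np.radians(14))])
go((*(P-.0305*d),.0460),np.radians(14))
E
```

```text
clock 8.18 pos [0.5767 0.0473 0.046 ] F [-0.09 -0.19 -0.64] gap 0.208 shift [ 0.005 -0.006  0.   ] turn [ 0.0005 -0.0007  0.0002]
```

View pics/w6.png

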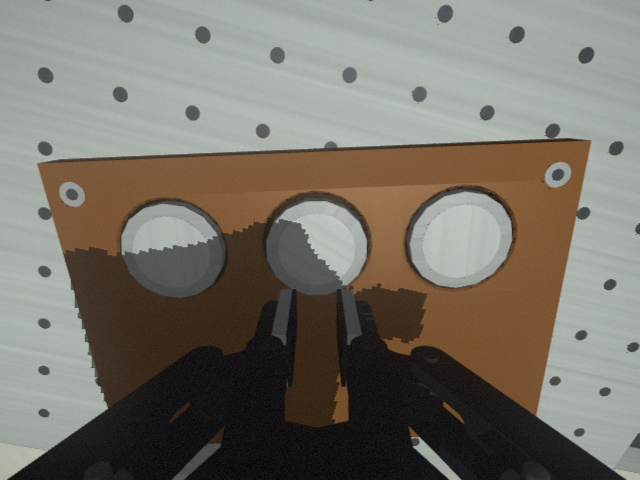

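View pics/s6.png

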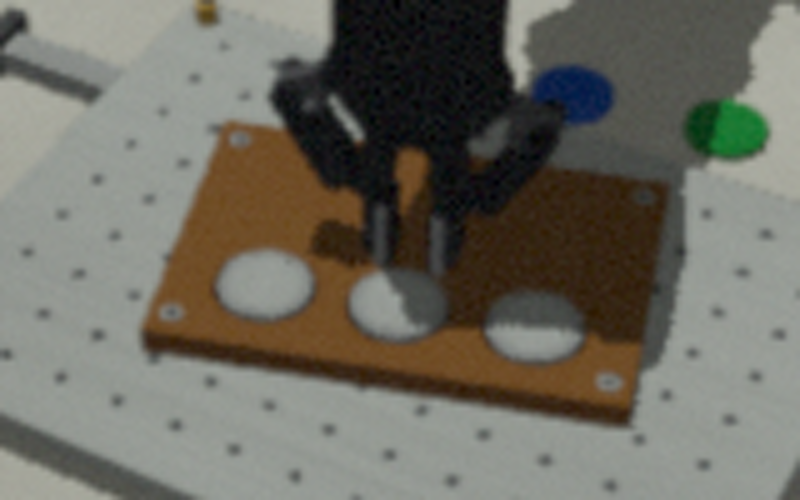

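The blank appears to be in the pocket at (318,242). I'll nudge about 2 mm further to be sure, then back off and check.

Emit:
move_arm:
  increments: [0.01, 0, 0, 0, 0, 0, 0.02, 0, 0, 0, 0, 0, 0.025, 0, 0, 0, 0, 0, 0.025, 0, 0, 0, 0, 0]

```text
clock: 8.68
position: [0.5791, 0.0479, 0.046]
tcp_rot: [3.118, 0.383, 0.002]
ft_force: [-0.1, 0.0, 0.4]
finger_gap: 0.21
```

Emit:
move_arm:
  increments: [-0.1, 0, 0, 0, 0, 0, -0.3, 0, 0, 0, 0, 0, -0.3, 0, -0.3, 0, 0, 0, -0.3, 0, -0.7, 0, 0, 0, -0.3, 0, -1, 0, 0, 0, -0.3, 0, -1, 0, 0, 0, -0.3, 0, -1, 0, 0, 0]

```text
clock: 9.55
position: [0.5492, 0.0404, 0.1454]
tcp_rot: [3.117, 0.383, 0.001]
ft_force: [-0.1, 0.5, -0.3]
finger_gap: 0.213
```

```bash
python3 - <<'E'
from h import *
s=robot.sense()
im=robot.capture('wrist')[:,:,::-1].copy();cv2.imwrite('pics/w7.png',im)
hsv=cv2.cvtColor(im,cv2.COLOR_BGR2HSV)
H,S,V=[hsv[...,i].astype(int) for i in range(3)]
for b in blobs((S<60)&(V>75)&(np.arange(480)[:,None]<250),1500,9000): print(b,ray('wrist',b[2],.0455,s).round(4))
print(s['position'])
E
```

```text
(np.int32(3486), array([408.46, 149.38]), array([408.42, 149.31]), array([64. , 69.5])) [ 0.6235 -0.0037  0.0455]
(np.int32(3470), array([316.03, 154.75]), array([316.22, 154.47]), array([66. , 67.9])) [0.6054 0.0547 0.0455]
(np.int32(3423), array([222.73, 157.11]), array([222.65, 157.01]), array([63.5, 68.7])) [0.5886 0.1148 0.0455]
[0.54923199 0.0404299  0.14542363]
```

View pics/w7.png

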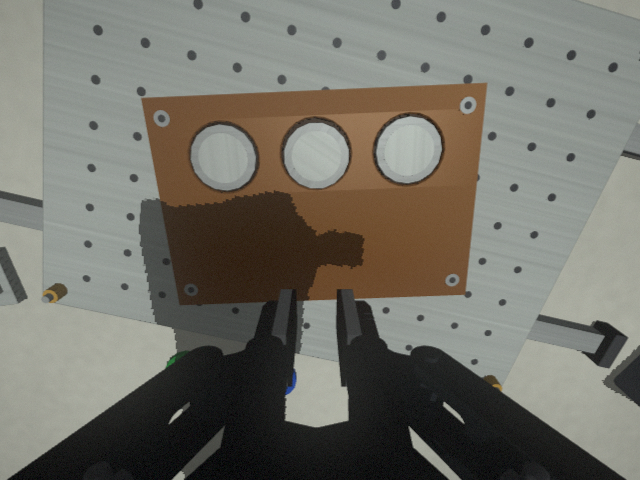

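```bash
python3 - <<'E'
from h import *
im=cv2.imread('pics/w7.png')[100:200,170:460]
cv2.imwrite('pics/w7z.png',cv2.resize(im,(798,275),interpolation=cv2.INTER_CUBIC))
t=robot.capture('scene')[:,:,::-1][250:310,280:400]
cv2.imwrite('pics/s7z.png',cv2.resize(t,(780,390),interpolation=cv2.INTER_CUBIC))
E
```

```text
(no output)
```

View pics/w7z.png

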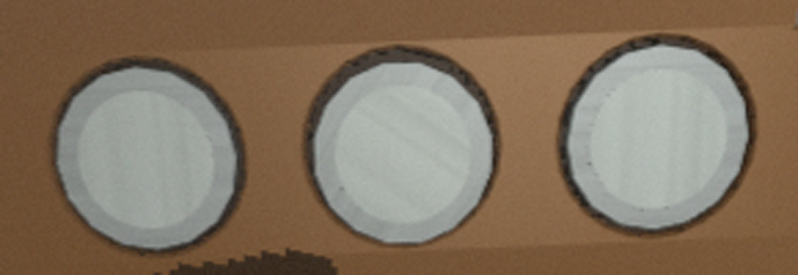

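View pics/s7z.png

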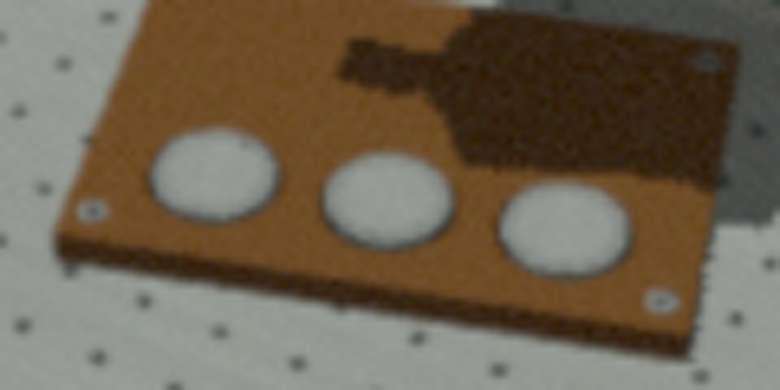

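The front gap at the middle pocket looks wider than at the neighbours, so I'll test flatness using ellipse aspect ratios in the scene and top views. A tilt of about 6° would change the scene ratio by about 10%.

```bash
python3 - <<'E'
from h import *
for n,win in(('scene',(240,310,280,400)),('top',(215,290,230,330))):
    a,b,c,d=win
    im=robot.capture(n)[:,:,::-1].copy();cv2.imwrite(f'pics/{n}8.png',im)
    z=cv2.resize(im[a:b,c:d],None,fx=6,fy=6,interpolation=cv2.INTER_CUBIC)
    hs=cv2.cvtColor(z,cv2.COLOR_BGR2HSV);m=(hs[...,1]<75)&(hs[...,2]>85)
    for x in blobs(m,5000,40000): print(n,x, 'ratio',round(min(x[3])/max(x[3]),3),'xyz',ray(n,((x[2][0]+.5)/6-.5+c,(x[2][1]+.5)/6-.5+a),.0455).round(4))
E
```

```text
scene (np.int32(8178), array([197.47, 221.63]), array([197.8 , 221.98]), array([ 88.1, 120.1])) ratio 0.734 xyz [ 0.6246 -0.0026  0.0455]
scene (np.int32(8363), array([357.4 , 244.51]), array([357.55, 245.49]), array([ 90.9, 121. ])) ratio 0.751 xyz [0.6067 0.0562 0.0455]
scene (np.int32(8581), array([520.72, 271.67]), array([520.75, 271.94]), array([ 90.5, 122.4])) ratio 0.739 xyz [0.5899 0.1157 0.0455]
top (np.int32(34579), array([160.17,  55.85]), array([179.94, 114.46]), array([356.2, 470.4])) ratio 0.757 xyz [0.6153 0.0888 0.0455]
top (np.int32(27345), array([469.91, 186.69]), array([463.82, 183.43]), array([120.7, 538.3])) ratio 0.224 xyz [ 0.5944 -0.0042  0.0455]
```

```bash
python3 - <<'E'
from h import *
rv=[3.1177,.383,.002]
for f,p,z in(('w4',(.5174,.0333,.046),.05),('w5',(.564,.045,.046),.05),('w6',(.5767,.0473,.046),.0455)):
    im=cv2.imread(f'pics/{f}.png');hsv=cv2.cvtColor(im,cv2.COLOR_BGR2HSV);S=hsv[...,1].astype(int);V=hsv[...,2].astype(int)
    s={'tcp_rot':np.array(rv),'position':np.array(p)}
    m=(S<60)&(V>60);m[288:]=0;m[:185]=0;m[:,:240]=0;m[:,400:]=0
    for b in blobs(m,2500,9000):
        q=ray('wrist',b[2],z,s);print(f,b,q.round(4),'dist',np.hypot(*(q-s['position'])[:2]).round(4))
E
```

```text
w4 (np.int32(8143), array([316.3 , 241.06]), array([316.25, 241.82]), array([100.7, 104.9])) [0.5501 0.0419 0.05  ] dist 0.0338
w5 (np.int32(8313), array([316.4, 240.6]), array([317.08, 240.02]), array([104.2, 108.5])) [0.5975 0.0535 0.05  ] dist 0.0346
w6 (np.int32(7504), array([316.42, 244.47]), array([316.56, 245.69]), array([ 98.1, 101.7])) [0.6061 0.055  0.0455] dist 0.0304
```

In w4 and w5 the blank's centre was about 34 mm ahead of the TCP while it was being pushed. It then stayed put while the tips advanced to about 27 mm, and its apparent size shrank as a 4.5 mm drop would predict. So it is seated. Next is the button: I'll raise the arm and move over with the fingers shut.

Emit:
move_arm:
  increments: [-0.3, 0.4, -0.5, 0, 0, 0, -0.6, 0.83, -0.5, 0, 0, 0, -0.6, 0.83, -0.5, 0, 0, 0]
  hand: 1

```text
clock: 10.12
position: [0.5099, -0.0585, 0.1952]
tcp_rot: [3.117, 0.374, -0.002]
ft_force: [-0.4, 0.5, -0.1]
finger_gap: 0.002
```

Emit:
move_arm:
  increments: [-0.3, 0.4, 0, 0, 0, 0, -0.6, 0.83, 0, 0, 0, 0, -0.6, 0.83, 0, 0, 0, 0]

```text
clock: 10.5
position: [0.4697, -0.1565, 0.1948]
tcp_rot: [3.118, 0.366, -0.004]
ft_force: [-0.8, -0.6, 0.1]
finger_gap: 0.002
```

Emit:
move_arm:
  increments: [-0.3, 0.4, 0, 0, 0, 0, -0.6, 0.83, 0, 0, 0, 0, -0.6, 0.83, 0, 0, 0, 0]

```text
clock: 10.88
position: [0.4292, -0.2537, 0.1946]
tcp_rot: [3.119, 0.36, -0.006]
ft_force: [0.6, 0.5, -0.4]
finger_gap: 0.001
```

Emit:
move_arm:
  increments: [-0.3, 0.4, 0, 0, 0, 0, -0.6, 0.83, 0, 0, 0, 0, -0.6, 0.83, 0, 0, 0, 0, -0.6, 0.83, 0, 0, 0, 0, -0.6, 0.83, 0, 0, 0, 0]

```text
clock: 11.5
position: [0.3907, -0.3466, 0.1948]
tcp_rot: [3.119, 0.363, -0.006]
ft_force: [0.5, 1.0, 0.1]
finger_gap: -0.0
```

```bash
python3 - <<'E'
from h import *
s=robot.sense();im=robot.capture('wrist')[:,:,::-1].copy();cv2.imwrite('pics/w9.png',im)
t=robot.capture('top')[:,:,::-1].copy();cv2.imwrite('pics/top9.png',t)
go((.4804,-.327,.09),np.radians(14),s)
hsv=cv2.cvtColor(im,cv2.COLOR_BGR2HSV);S=hsv[...,1].astype(int);V=hsv[...,2].astype(int)
for b in blobs((S<60)&(V>130),300,5000): print(b,ray('wrist',b[2],.071,s).round(4))
E
```

```text
clock 11.5 pos [ 0.3907 -0.3466  0.1948] F [0.48 0.98 0.1 ] gap -0.0 shift [0.922 0.014 1.044] turn [ 0.0009  0.0024 -0.0078]
(np.int32(683), array([257.15,  52.37]), array([255.69,  52.46]), array([44.3, 56.7])) [ 0.4999 -0.279   0.071 ]
(np.int32(939), array([318.45, 100.88]), array([318.85, 100.9 ]), array([34.3, 35.6])) [ 0.4802 -0.3272  0.071 ]
(np.int32(551), array([115.36, 140.48]), array([112.4 , 140.15]), array([42.2, 57.6])) [ 0.4201 -0.1887  0.071 ]
(np.int32(412), array([152.81, 158.95]), array([153.76, 158.65]), array([31.2, 42.2])) [ 0.4137 -0.2188  0.071 ]
```

View pics/w9.png

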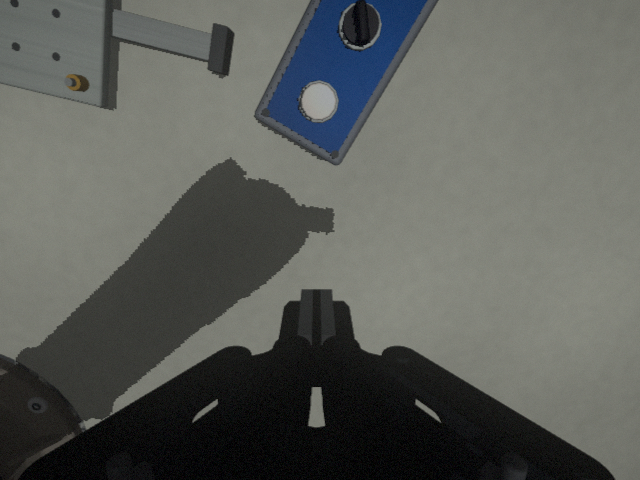

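View pics/top9.png

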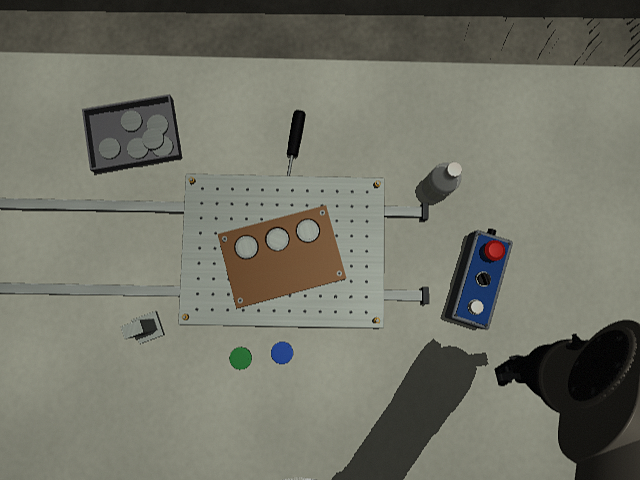

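The top view shows all three blanks in the row at (246,246), (277,239) and (308,231). The wrist view puts the button at (319,101), or (0.480, -0.327), which agrees with the top view. I'll compare the blanks once more and move above the button.

```bash
python3 - <<'E'
from h import *
for n,f,win in(('top','top9',(222,258,232,322)),('scene','scene8',(262,295,295,385))):
    a,b,c,d=win;im=cv2.imread(f'pics/{f}.png')
    z=cv2.resize(im[a:b,c:d],None,fx=8,fy=8,interpolation=cv2.INTER_CUBIC)
    hs=cv2.cvtColor(z,cv2.COLOR_BGR2HSV);m=(hs[...,1]<75)&(hs[...,2]>105)
    for x in blobs(m,8000,60000): print(n,x[0],x[3],'ratio',round(min(x[3])/max(x[3]),3),ray(n,((x[2][0]+.5)/8-.5+c,(x[2][1]+.5)/8-.5+a),.0455).round(4))
go((.4802,-.327,.105),np.radians(14))
E
```

```text
top 8379 [ 90.1 321.3] ratio 0.28 [0.6377 0.1168 0.0455]
top 22333 [173.8 176. ] ratio 0.988 [ 0.6239 -0.0045  0.0455]
top 23492 [174.3 176.2] ratio 0.989 [0.6056 0.0543 0.0455]
top 23352 [172.7 176.2] ratio 0.98 [0.5892 0.1145 0.0455]
scene 13095 [110.5 153.1] ratio 0.722 [ 0.6232 -0.0035  0.0455]
scene 13612 [112.2 155.5] ratio 0.722 [0.605  0.0553 0.0455]
scene 13978 [114.5 157.9] ratio 0.725 [0.5885 0.1152 0.0455]
clock 11.6 pos [ 0.3905 -0.3471  0.1949] F [ 0.12 -0.53 -0.12] gap -0.001 shift [0.923 0.009 0.896] turn [ 0.0011  0.0024 -0.0081]
```

Emit:
move_arm:
  increments: [0.45, 0.01, 0.1, 0, 0, 0, 0.92, 0.014, 0.5, 0, 0.002, -0.008, 0.92, 0.014, 0.9, 0, 0.002, -0.008, 0.92, 0.014, 0.9, 0, 0.002, -0.008, 0.92, 0.014, 0.9, 0, 0.002, -0.008]

```text
clock: 12.22
position: [0.4803, -0.3279, 0.106]
tcp_rot: [3.116, 0.382, 0.001]
ft_force: [-0.5, -0.0, 0.7]
finger_gap: 0.004
```

```bash
python3 - <<'E'
from h import *
go((.4802,-.327,.073),np.radians(14))
E
```

```text
clock 12.22 pos [ 0.4803 -0.3279  0.106 ] F [-0.53 -0.01  0.72] gap 0.004 shift [ 0.001 -0.01   0.33 ] turn [ 0.0016 -0.     -0.0003]
```

The ratios now match across all three blanks (0.722, 0.722 and 0.725), so the blank is flat. Pressing the button.

Emit:
move_arm:
  increments: [0, -0.008, 0.15, 0, 0, 0, 0, -0.008, 0.28, 0, 0, 0, 0, -0.008, 0.33, 0, 0, 0, 0, -0.008, 0.36, 0, 0, 0, 0, -0.008, 0.385, 0, 0, 0, 0, -0.008, 0.405, 0, 0, 0, 0, -0.008, 0.41, 0, 0, 0, 0, -0.008, 0.41, 0, 0, 0]

```text
clock: 13.22
position: [0.48, -0.3272, 0.0651]
tcp_rot: [3.116, 0.382, 0.0]
ft_force: [-3.7, 2.0, 4.6]
finger_gap: 0.001
```

Emit:
move_arm:
  increments: [0, 0, 0.006, 0, 0, 0, 0, 0, 0.006, 0, 0, 0]

```text
clock: 13.48
position: [0.4801, -0.3272, 0.0651]
tcp_rot: [3.116, 0.382, 0.001]
ft_force: [-5.2, 2.4, 10.4]
finger_gap: -0.001
```

Emit:
move_arm:
  increments: [0, 0, -0.1, 0, 0, 0, 0, 0, -0.4, 0, 0, 0, 0, 0, -0.9, 0, 0, 0, 0, 0, -0.9, 0, 0, 0, 0, 0, -0.9, 0, 0, 0]

```text
clock: 14.1
position: [0.48, -0.327, 0.1553]
tcp_rot: [3.115, 0.382, 0.001]
ft_force: [-0.3, 0.4, 0.7]
finger_gap: -0.0
```

Emit:
move_arm:
  increments: [-0.5, 0, -0.3, 0, 0, 0, -0.9, 0, -0.3, 0, 0, 0, -0.9, 0, -0.3, 0, 0, 0, -0.9, 0, -0.3, 0, 0, 0]

```text
clock: 14.6
position: [0.3927, -0.3484, 0.1846]
tcp_rot: [3.116, 0.382, 0.001]
ft_force: [-0.3, 0.3, 0.4]
finger_gap: 0.0
```

```bash
python3 - <<'E'
from h import *
s=robot.sense();im=robot.capture('wrist')[:,:,::-1];t=robot.capture('scene')[:,:,::-1]
top=robot.capture('top')[:,:,::-1]
a=cv2.resize(t[180:320,175:415],(798,466),interpolation=cv2.INTER_CUBIC);cv2.imwrite('pics/s10.png',a);cv2.imwrite('pics/top10.png',top);cv2.imwrite('pics/w10.png',im)
hsv=cv2.cvtColor(np.ascontiguousarray(im),cv2.COLOR_BGR2HSV);S=hsv[...,1].astype(int);V=hsv[...,2].astype(int)
for b in blobs((S<60)&(V>130),300,2000): print(b,ray('wrist',b[2],.071,s).round(4))
print(s['clock'],s['ft_force'],np.abs(cv2.imread('pics/top9.png').astype(int)-top)[85:340,80:470].max(2).__gt__(60).sum())
E
```

```text
(np.int32(1001), array([316.69, 103.28]), array([316.93, 103.07]), array([34.7, 37.4])) [ 0.4805 -0.3269  0.071 ]
14.6 [-0.29367398  0.26836424  0.40385095] 4
```

View pics/s10.png

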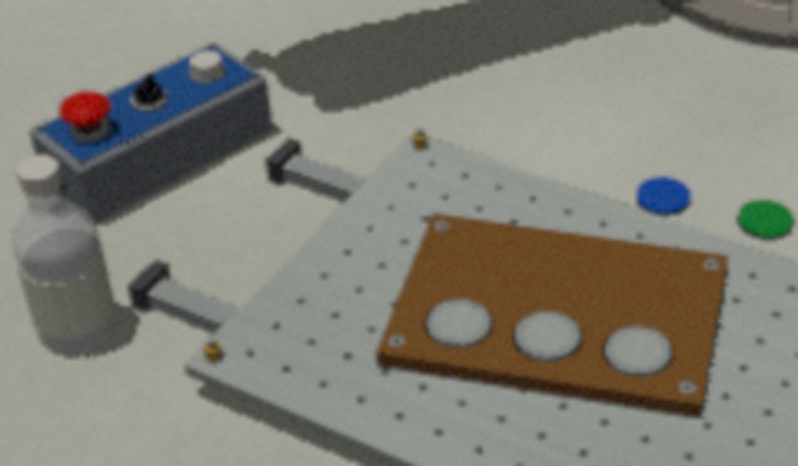

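View pics/top10.png

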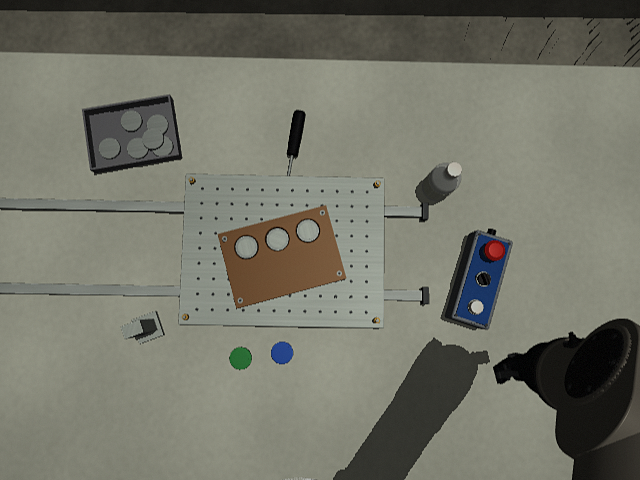

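The three blanks look alike in the pocket row, the button stands out again, the bystanders are unchanged and the arm is clear. Handing in.

```bash
python3 -c "
from cell import robot
print(robot.finish_job())"
```

```text
the job is handed in; nothing more can be done
None
```

I pushed the loose blank with two slightly open fingertips into the empty middle pocket. Then I pressed the start button with shut fingers until it bottomed (TCP at 65.1 mm, about 10 N), let it go and handed in at about 14.8 s. No verdict was reported.

**Blank:** it lies within about 1.5 mm of the pocket centre. In the scene view its ellipse ratio is 0.722, against 0.722 and 0.725 for the seated blanks, so it is flat.

**Start button:** it appears out again, with its top seen at the same spot as before the press.

**Bystanders:** the top view shows no change to the bench items or the other two blanks after the press. The arm is clear of everything, and the wrist force is about zero.

**Checks that disagreed:** a first, coarser ellipse fit gave 0.751 for the blank, against 0.734 and 0.739 for the seated ones. A wider gap at the front of the pocket also hinted at a tilt, but the finer fit, with a tighter crop and mask threshold, did not confirm it. The blank also stayed put while the fingertips moved on over its edge, as they would only if it had dropped in.

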